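Switch the mount sorter to its other chute and feed it

TASK

Two specimen mounts wait on the feed lane of the two-way sorter, and the next batch belongs in the catch that its rocker gate is not feeding now. With the fingertips, press the raised end of the gate down so that it rocks over its pivot to the other side and stays there, then push the two mounts along the lane and over its brink, so that both slide by themselves down the other chute into the catch at its foot. Pick nothing up, do not handle the mounts down the chute, and leave the things that stand around where they are.

Things in the scene. Friction and masses are not known exactly. Their poses are not given: they have to be found in the camera images.
- sorter: two-way gravity sorter, 262 mm wide, fixed to the bench: polished sheet-steel cheeks and floors. Origin: centre of its underside, straight below the gate's pivot; x runs away from the robot, y to the left chute, z up. The gate lies in a 52 mm wide channel (x = -26 to 26 mm) between cheeks 74 mm high; the rear cheek is 102 mm high for |y| < 28 mm as a backstop
- gate (a joint): tilt of the rocker gate, rad; pivot along the sorter's x at z = 62 mm; white plate 48 x 90 x 4 mm. It rests at +0.35 (left end raised, feeds the right chute) or -0.35 (right end raised, feeds the left chute), tipped over centre by a weight. About 0.7 N on the raised end moves it; pushed past level (0), it falls to the other stop by itself and stays
- gate_left_end (a point): middle of the top face of the gate plate near its left (+y) end, 38 mm from the pivot and 7 mm short of the end: the place to press if this end is raised. About 84 mm above the bench when raised, 72 when level, 58 when down
- gate_right_end (a point): the same near the right (-y) end of the gate plate, 38 mm from the pivot
- gate_weight (a point): centre of the dark steel weight (26 mm in diameter, 28 mm long) on the gate's stem, 55 mm above the pivot, behind the rear cheek at sorter x = 39 mm; it leans to the side that the gate feeds; top about 131 mm above the bench at most
- lane_brink (a point): middle of the edge where the feed lane drops onto the gate: sorter x = -26, y = 0, z = 81 mm. The lane's flat slippery floor runs along the sorter's x from x = -104 to x = -26 mm at this height, 36 mm wide between two lips that stand 5 mm above it, open at both ends. A bench press 0.3 m tall and a cabinet 0.2 m tall stand left of the sorter: cross them high, come down from above
- catch_left (a point): middle of the floor of the left catch, 20 mm above the bench. The chute slopes down from y = 40 mm, z = 50 mm to y = 80 mm, z = 20 mm; the catch is the flat floor from there to an end stop at y = 128 mm, 50 mm high
- catch_right (a point): the same in the right catch (y negative)
- mount_front: black resin specimen mount, a disc 30 mm in diameter and 18 mm high, about 20 g, lying flat on the lane; the nearer to the gate. Origin: centre of its underside
- mount_rear: tan resin specimen mount, a disc 30 mm in diameter and 18 mm high, about 30 g, lying flat on the lane behind the other, on the robot's side; pushing it pushes the front one ahead of it. Origin: centre of its underside
- bulb_box: small carton, 43 x 42 x 62 mm, stands on the bench left of the lane; leave it alone. Origin: centre of its underside
- loupe: grey loupe, 40 mm in diameter, 36 mm high, stands on the bench right of the lane; leave it alone. Origin: centre of its underside
- oil_bottle: small dark bottle, 28 mm in diameter, 68 mm high, left of the sorter; leave it alone. Origin: centre of its underside

How it is judged (in metres and radians):
On the way:
1. the gate has been rocked over its pivot to its other stop while both mounts still wait on the lane (distance of gate_weight from where it was at the start of the episode above 0.028 m and (value of joint gate above 0.3 rad or value of joint gate below -0.3 rad) and x of each of mount_front, mount_rear in the frame of sorter below -0.028 m and z of each of mount_front, mount_rear in the frame of sorter above 0.076 m), for 0.2 s.
At the end, for the whole second after the job is handed in: the gate rests at its other stop (more than 0.3 rad to the side opposite to its start) and both mounts lie at rest between the cheeks at the foot of the chute that it now feeds (more than 60 mm from the pivot, lower than 60 mm) (distance of gate_weight from where it was at the start of the episode above 0.028 m and ((value of joint gate above 0.3 rad and y of each of mount_front, mount_rear in the frame of sorter below -0.06 m) or (value of joint gate below -0.3 rad and y of each of mount_front, mount_rear in the frame of sorter above 0.06 m)) and horizontal distance between each of mount_front, mount_rear and sorter below 0.132 m and x of mount_front in the frame of sorter between -0.028 and 0.028 m and x of mount_rear in the frame of sorter between -0.028 and 0.028 m and z of each of mount_front, mount_rear in the frame of sorter below 0.06 m and linear speed of each of mount_front, mount_rear below 0.02 m/s); the robot touches nothing.
It fails at once if a mount was lifted (z of any of mount_front, mount_rear in the frame of sorter above 0.106 m).
It fails at once if a mount was handled in a chute or catch instead of sliding by itself ((contact force between the fingers and mount_front above 0.3 N and (y of mount_front in the frame of sorter above 0.05 m or y of mount_front in the frame of sorter below -0.05 m)) or (contact force between the fingers and mount_rear above 0.3 N and (y of mount_rear in the frame of sorter above 0.05 m or y of mount_rear in the frame of sorter below -0.05 m))).
It fails at once if a bystander was moved (distance of any of bulb_box, loupe, oil_bottle from where it was at the start of the episode above 0.02 m).
It also fails if it takes over 48 s, if anything falls off the work surface, if the arm or the gripper's body presses on something with over 40 N, if the wrist force passes 120 N, or if a joint passes its speed limit or range.

ROBOT

A 6-joint arm with a two-finger parallel gripper is mounted at the origin on the work surface; the furniture and walls round the work are solid. World frame = base frame: x ahead of the robot, y to its left, z up, the work surface at z = 0. Lengths are in mm, angles in degrees, forces in N, time in s.
With the tool pointing down it reaches from about 350 to 850 mm from the base axis. Payload 8.1 kg.
Tool frame: the origin (TCP) lies midway between the tips of the shut fingers; the grasp point (between the pads) lies 19 mm behind it; z points along the fingers, y is the line along which they close (so a half turn about z gives the same grasp; the last joint's range is limited). The gripper opens to 85 mm and grips with 20 to 120 N. Pads are 22 mm wide; open, the fingers measure 114 mm over their backs; the gripper's body (76 mm by 85 mm) begins 54 mm behind the grasp point. The pads swing forward as they close: fully open they stand 13 mm farther back than shut.
Start: joints at [61.513, 7.471, 85.268, -0, 87.261, -4.893], TCP at [240.135, 549.855, 231.292] pointing down, gripper open.
Joint ranges: [-169.43, 169.43], [-51.17, 129.36], [1.28, 143.12], [-76.62, 256.62], [0, 156.53], [-152.29, 152.29]. Speed limits (degrees/s): [136.94, 136.94, 159.86, 180, 180, 180].

INTERFACE

Orientations are given as [roll, pitch, yaw] about the fixed x, y, z axes, in that order (R = Rz(yaw) Ry(pitch) Rx(roll)).
In Python, from bench import sense, snapshot, camera_params, hand_in, masks_of, pinpoint gives the robot as it stands.
- The arm moves only by the tool step_arm, never from a script. Its argument "targets" is a list of rows, each an object with "angular": the turn, a rotation vector about the tool's x, y, z scaled (see below), a list of three; "dp": the shift along the tool's x, y, z scaled (see below), a list of three; "fingers": the closure, from 0 (fully open) to 1 (shut). A call has exactly 8 rows; each row is the pose to reach, as a shift and turn from the pose commanded when the call began, along the tool's axes at that moment, turning the shorter way round; what a row does not reach only later rows make up. The controller multiplies each number of a shift by 0.2 m and each number of a turn by 180 degrees. A row lasts 1/8 s, in which the tool goes at most 62.5 mm and 10.7 degrees, less where a joint would pass 70% of its speed; a pose out of reach is approached as far as the arm can. A call with a number of a shift or a turn outside -1 to 1 is refused whole. A call with a gripper value outside its range is refused whole. The fingers move at their own pace and stop on an object; "newtons" is the grip in N (left out, the last holds). Time passes only in rows, so rows that repeat a pose let the fingers close, or fill a call up. It gives the time, the measured TCP pose, the force, the opening and the grip force at its end, in the units of the state.
- sense(): the state, without advancing time (a new reading comes with each control period).
- snapshot(name): name is "side" or "top"; returns the picture (420x560x3 uint8, blue, green, red); there is no depth.
- camera_params(name): a dict with "vfov" (degrees; the focal length in pixels is half the picture's height over the tangent of half this angle, whatever the lens; pixels are square), "cx", "cy" (the principal point, pixels), "D" ([k1, k2, p1, p2, k3] as OpenCV has them; the pictures are not rectified), "R" (3x3) and "t" (3): a world point X has camera coordinates R X + t. Camera axes: x right, y down, z forward; pixel columns grow to the right and rows downward; lengths in mm; the calibration is good to about 2 mm. A picture is of the moment at which its call begins. camera_params takes no time and is no camera call.
- hand_in(): hands the job in; it is judged then, once.
Trained networks look in the newest picture that a camera, given by its name, has taken for a name from the list of things; names that differ only in an ending like _2 or _b are one class to them, and where a whole thing is asked for, a point or a joint stands for the part that bears it (a point fixed in the world has none). Each returns a list of dicts, best first, with "conf" (0 to 1); they miss things now and then, are a little off and sometimes report something else, mostly with a low value. They report only what shows in the picture. A call takes as long as a camera call.
- masks_of(camera, label): "pixels" (420x560 bool, what is visible of it) and "at" ([column, row] in pixels, amid what is visible of it).
- pinpoint(camera, label): "at" ([column, row] in pixels: a listed point, or the origin of a listed thing).
The state is a dict: "time": time; "joint_pos": joint angles; "qd": joint speeds; "joint_efforts": joint torques, N m; "tool_pos": TCP position; "tcp_rot": TCP orientation; "ft_force": force on the tool from outside, world axes, zero at the start; "wrist_torque": the same for the moment, N m; "finger_gap": finger opening in mm; "grip_force": force on a finger pad.
Only numpy, scipy, OpenCV 4.12 (cv2) and the standard library are available. Lean on these libraries where they do the work, as an engineer would, in place of code of your own. Each camera call takes 0.05 s, during which the arm holds its last target. There are 200 camera calls.

## Working session

There is one attempt and no reset: what is moved stays moved. The work goes in short steps, Python scripts to look and compute and a tool call to move; the robot and the scene stay as the last step left them, time stands still between calls to the robot, and variables do not carry over. Pictures are saved under pics/ and viewed, at most 10 in all, crops included, and the job is handed in when it is done.

Besides the shell and the picture viewer there is one more tool, called as a command line: name --argument value ..., lists and objects as JSON in quotes. step_arm: Moves the arm, as the interface text tells. Its arguments: {"type":"object","properties":{"targets":{"type":"array","items":{"type":"object","properties":{"angular":{"type":"array","items":{"type":"number","minimum":-1,"maximum":1}},"dp":{"type":"array","items":{"type":"number","minimum":-1,"maximum":1}},"fingers":{"type":"number"}}}},"newtons":{"type":"number"}},"required":["targets"]}

```bash
mkdir -p pics
cat > h.py <<'E'
import numpy as np, cv2, itertools
from bench import *
def K(c):
    p=camera_params(c); f=210/np.tan(np.radians(p["vfov"])/2)
    return np.array([[f,0,p["cx"]],[0,f,p["cy"]],[0,0,1.]]),np.array(p["D"],float),np.array(p["R"],float),np.array(p["t"],float).ravel()
def ray(c,at):
    k,D,R,t=K(c); u=cv2.undistortPoints(np.array([[at]],float),k,D).ravel()
    d=R.T@np.array([u[0],u[1],1]); return -R.T@t,d/np.linalg.norm(d)
def onz(c,at,z):
    o,d=ray(c,at); return o+d*(z-o[2])/d[2]
def tri(cs):
    A=np.zeros((3,3));b=np.zeros(3);L=[]
    for c,a in cs:
        o,d=ray(c,a);P=np.eye(3)-np.outer(d,d);A+=P;b+=P@o;L.append((P,o))
    X=np.linalg.solve(A,b); return X,max(np.linalg.norm(P@(X-o)) for P,o in L)
def proj(c,X):
    k,D,R,t=K(c); return cv2.projectPoints(np.array(X,float).reshape(-1,3),cv2.Rodrigues(R)[0],t,k,D)[0].reshape(-1,2)
E
python3 - <<'E'
from h import *
np.set_printoptions(precision=1,suppress=True)
for c in("side","top"): cv2.imwrite(f"pics/{c}0.png",snapshot(c))
for n in["gate_left_end","gate_right_end","gate_weight","lane_brink","catch_left","catch_right","mount_front","mount_rear","sorter","bulb_box","loupe","oil_bottle"]:
    r={c:pinpoint(c,n) for c in("side","top")}
    print(n,[(c,np.round(x["at"]),round(x["conf"],2)) for c in r for x in r[c][:2]])
    if r["side"] and r["top"]: print("   ",*tri([(c,r[c][0]["at"]) for c in r]))
s=sense();print(s["time"],s["tool_pos"],s["tcp_rot"],s["ft_force"])
for c in("side","top"):print(ray(c,[280,210]))
E
```

```text
gate_left_end [('side', array([251., 218.]), 0.92), ('top', array([292., 193.]), 0.87)]
    [ 500.8 -160.5   68.8] 3.139675751237855
gate_right_end [('side', array([271., 194.]), 0.75), ('top', array([327., 208.]), 0.84), ('top', array([203., 234.]), 0.39)]
    [ 473.2 -229.4   48.9] 5.258574108892863
gate_weight [('side', array([245., 181.]), 0.78), ('side', array([269., 193.]), 0.27), ('top', array([326., 181.]), 0.78)]
    [ 520.2 -225.3   94.4] 3.0556799162099324
lane_brink [('side', array([273., 206.]), 0.85), ('top', array([301., 213.]), 0.63)]
    [ 459.2 -177.4   90.8] 1.6093681178351849
catch_left [('side', array([236., 263.]), 0.81), ('side', array([284., 176.]), 0.68), ('top', array([257., 190.]), 0.77), ('top', array([303., 206.]), 0.52)]
    [521.7 -88.8  11.1] 1.0988725076494257
catch_right [('side', array([282., 181.]), 0.64), ('side', array([273., 207.]), 0.17), ('top', array([356., 220.]), 0.57)]
    [ 456.8 -294.9   -2.5] 3.2403021171033295
mount_front [('side', array([280., 215.]), 0.53), ('top', array([299., 225.]), 0.65)]
    [ 442.5 -175.1   63. ] 0.933510622178
[... 237 characters left out ...]
 207.]), 0.91)]
    [ 487.2 -191.3  -15.6] 3.2264062113275895
bulb_box [('side', array([327., 194.]), 0.75), ('side', array([275., 286.]), 0.6), ('top', array([243., 229.]), 0.57)]
    [384.  -85.8 308.5] 20.11932969231075
loupe [('side', array([271., 337.]), 0.32), ('top', array([350., 268.]), 0.89)]
    [  492.1  -493.8 -1889.2] 51.10382555490417
oil_bottle [('side', array([249., 218.]), 0.44), ('top', array([355., 220.]), 0.69), ('top', array([244., 226.]), 0.69)]
    [ 519.1 -323.6 -239.6] 24.970172183878557
1.3 [240.1 549.9 231.3] [-180.    -0.   156.4] [-1.1  0.1 -1.1]
(array([381.3, 316.7, 949.8]), array([ 0.1, -0.5, -0.9]))
(array([ 316.8, -159.6, 1017.9]), array([ 0.2,  0. , -1. ]))
```

Run:
```python
from h import *
a=cv2.imread("pics/side0.png")[130:330,170:380];b=cv2.imread("pics/top0.png")[130:330,190:400]
cv2.imwrite("pics/c0.png",cv2.resize(np.hstack([a,b]),(798,380),interpolation=cv2.INTER_CUBIC))
```

```text
(no output)
```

View pics/c0.png

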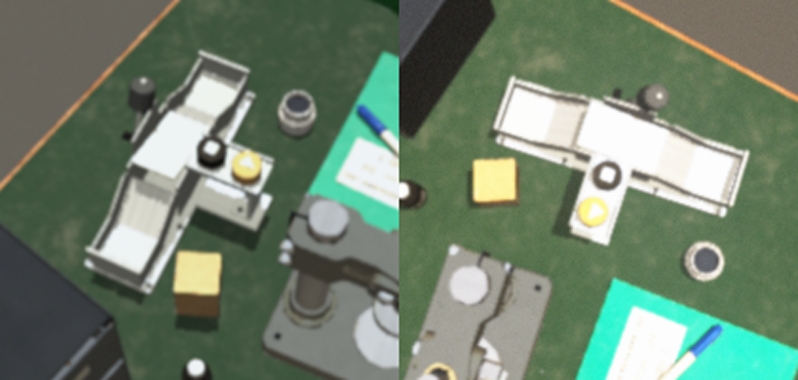

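View pics/side0.png

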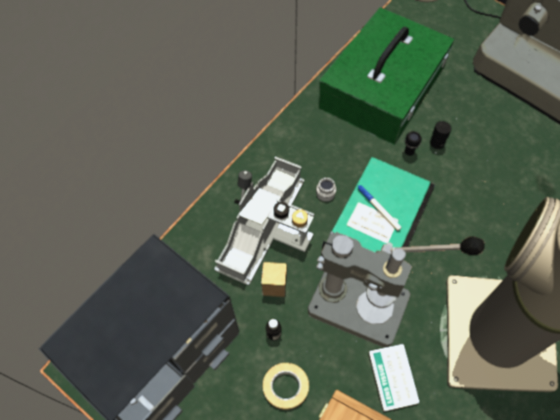

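View pics/top0.png

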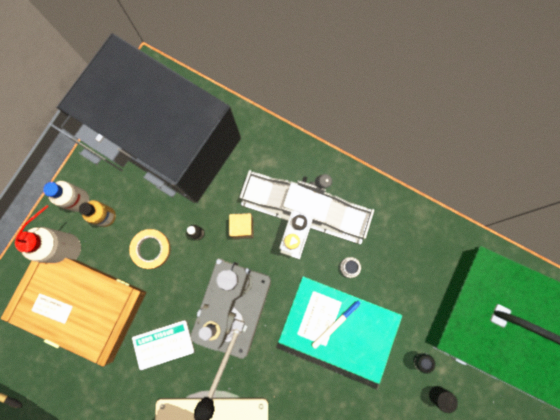

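```bash
cat > fit.py <<'E'
from h import *
from scipy.optimize import least_squares
np.set_printoptions(precision=1,suppress=True)
obj=[((-26,0,81),(273,206),(301,213)),((0,32.3,84.4),(251,218),(292,193)),((0,-39.1,58),(271,194),(327,208)),((39,-18.9,113.7),(245,181),(323.5,181)),
((0,104,20),(236,263),(257,190)),((0,-104,20),(282,181),(356,220)),((0,0,0),(262,225),(306,207))]
O=np.array([o[0] for o in obj],float);S=np.array([o[1] for o in obj],float);T=np.array([o[2] for o in obj],float)
def W(p,O):
    c,s=np.cos(p[2]),np.sin(p[2]);O=np.asarray(O,float);return O@np.array([[c,-s,0],[s,c,0],[0,0,1]]).T+[p[0],p[1],0]
def res(p,full=0):
    w=W(p,O);r=np.hstack([proj("side",w)-S,proj("top",w)-T]);return r if full else r.ravel()
r=least_squares(res,[487,-191,-.3],loss="soft_l1",f_scale=1.5);p=r.x
if __name__=="__main__":
    print(p[:2],np.degrees(p[2]));print(res(p,1))
    c,s=np.cos(p[2]),np.sin(p[2])
    for n,cm,at in[("front","top",(299.5,221.6)),("rear","top",(292,241)),("front","side",(281,207)),("rear","side",(299.5,217))]:
        d=onz(cm,at,99)[:2]-p[:2];print(n,cm,d@[c,s],d@[-s,c])
    for n,q in[("pressend",(-104,0,81)),("gateL",(-6,32,84)),("loupe",0)]:
        if q:print(n,W(p,q))
    print("press base corners",[onz("top",a,15)[:2] for a in((212,260),(270,275),(252,357),(192,340))],"head",*tri([("top",(227,279)),("side",(343,243))]),
     "cabinet near corner",onz("top",(238,128),200),onz("top",(196,198),10))
    b=cv2.imread("pics/top0.png");a=cv2.imread("pics/side0.png")
    L=[[(-26,-131,74),(-26,131,74)],[(26,-131,74),(26,131,74)],[(-104,-18,86),(-26,-18,86)],[(-104,18,86),(-26,18,86)],[(-104,-18,86),(-104,18,86)],[(-26,131,50),(26,131,50)],[(-26,-131,50),(26,-131,50)]]
    out=[]
    for cm,im,(x,y) in(("side",a,(170,130)),("top",b,(190,130))):
        im=cv2.resize(im,None,fx=3,fy=3,interpolation=cv2.INTER_CUBIC)
        for l in L:
            q=np.round(proj(cm,W(p,l))*3+1).astype(int);cv2.line(im,tuple(map(int,q[0])),tuple(map(int,q[1])),(0,0,255),1)
        out.append(im[3*y:3*y+500,3*x+90:3*x+490] if cm=="top" else im[3*y:3*y+500,3*x+90:3*x+490])
    cv2.imwrite("pics/fit.png",np.hstack(out))
E
python3 fit.py
```

```text
[ 486.5 -188. ] -18.48264132623958
[[-2.1  1.4  0.7  0.6]
 [-0.1 -3.  -2.   2.6]
 [-3.2 -1.1 -2.6  1.1]
 [-1.3 -2.7 -1.2  0.5]
 [ 0.2 -2.2  0.3  0.9]
 [-0.3 -2.6 -2.4  1.8]
 [-1.8 -2.4 -1.3  0.8]]
front top -44.686137919135504 -1.3014366809532039
rear top -84.0093003847938 0.7462708789932968
front side -47.59327707913162 0.592965652827365
rear side -87.38418821274627 5.576527801515816
pressend [ 387.8 -155.    81. ]
gateL [ 490.9 -155.7   84. ]
press base corners [array([377.3,   2.8]), array([ 346.5, -115.7]), array([187.7, -80.5]), array([220. ,  38.8])] head [332.5 -54.  212.2] 2.024789152151534 cabinet near corner [594.8 -67.8 200. ] [507.2  40.1  10. ]
```

View pics/fit.png

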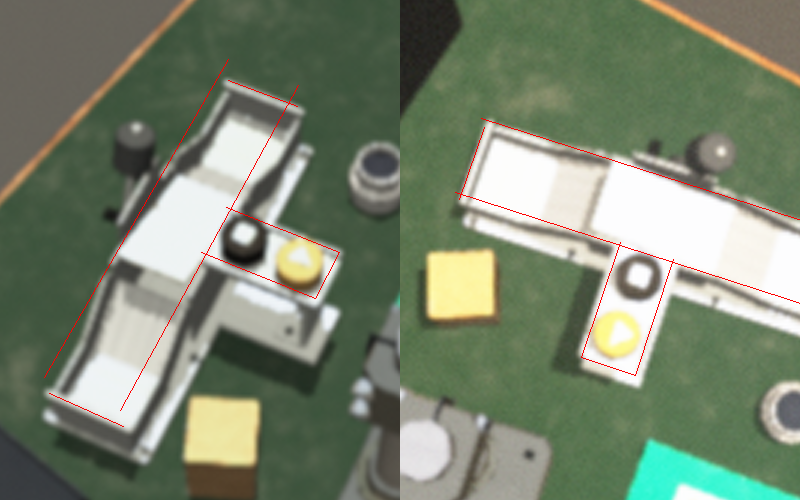

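step_arm --newtons 20 --targets '[{"dp":[0,0,-0.25],"angular":[0,0,0],"fingers":1},{"dp":[0,0,-0.5],"angular":[0,0,-0.01],"fingers":1},{"dp":[0,0,-0.75],"angular":[0,0,-0.02],"fingers":1},{"dp":[-0.1,-0.07,-1],"angular":[0,0,-0.028],"fingers":1},{"dp":[-0.3,-0.2,-1],"angular":[0,0,-0.028],"fingers":1},{"dp":[-0.5,-0.33,-1],"angular":[0,0,-0.028],"fingers":1},{"dp":[-0.7,-0.45,-1],"angular":[0,0,-0.028],"fingers":1},{"dp":[-0.76,-0.49,-1],"angular":[0,0,-0.028],"fingers":1}]'

```text
time: 2.3
tool_pos: [341.5, 397.4, 431.7]
tcp_rot: [180.0, 0.0, 161.3]
ft_force: [-0.4, 0.3, -0.4]
finger_gap: -0.2
grip_force: 0.0
```

step_arm --targets '[{"dp":[-0.06,-0.09,0],"angular":[0,0,0],"fingers":1},{"dp":[-0.13,-0.2,0],"angular":[0,0,0],"fingers":1},{"dp":[-0.2,-0.3,0],"angular":[0,0,0],"fingers":1},{"dp":[-0.26,-0.4,0],"angular":[0,0,0],"fingers":1},{"dp":[-0.33,-0.5,0],"angular":[0,0,0],"fingers":1},{"dp":[-0.4,-0.6,0],"angular":[0,0,0],"fingers":1},{"dp":[-0.46,-0.7,0],"angular":[0,0,0],"fingers":1},{"dp":[-0.53,-0.8,0],"angular":[0,0,0],"fingers":1}]'

```text
time: 3.3
tool_pos: [389.4, 213.4, 431.4]
tcp_rot: [180.0, -0.0, 161.5]
ft_force: [-0.2, -0.9, 0.0]
finger_gap: 0.0
grip_force: 0.0
```

step_arm --targets '[{"dp":[-0.06,-0.09,0],"angular":[0,0,0],"fingers":1},{"dp":[-0.13,-0.2,0],"angular":[0,0,0],"fingers":1},{"dp":[-0.2,-0.3,0],"angular":[0,0,0],"fingers":1},{"dp":[-0.26,-0.4,0],"angular":[0,0,0],"fingers":1},{"dp":[-0.33,-0.5,0],"angular":[0,0,0],"fingers":1},{"dp":[-0.4,-0.6,0],"angular":[0,0,0],"fingers":1},{"dp":[-0.46,-0.7,0],"angular":[0,0,0],"fingers":1},{"dp":[-0.53,-0.8,0],"angular":[0,0,0],"fingers":1}]'

```text
time: 4.3
tool_pos: [439.2, 28.1, 431.4]
tcp_rot: [180.0, 0.0, 161.5]
ft_force: [-0.4, -0.0, -0.2]
finger_gap: 0.1
grip_force: 0.0
```

Run:
```python
from h import *
s=sense();print(s["time"],s["tool_pos"],s["tcp_rot"],s["ft_force"],s["joint_pos"])
print("knob", [onz("side",(319,255),z) for z in(100,150,200)], tri([("side",(395,262)),("top",(208,330))]))
```

```text
4.3 [439.18261949  28.0688454  431.37845504] [1.79985711e+02 5.98824945e-03 1.61522867e+02] [-0.35029449 -0.03873515 -0.16293738] [-3.03435937e+00 -1.66431956e+01  8.73777558e+01  1.29002199e-02
  1.09255863e+02 -7.45529718e+01]
knob [array([363.65219792, -81.81298285, 100.        ]), array([364.69243963, -58.36684135, 150.        ]), array([365.73268135, -34.92069985, 200.        ])] (array([252.49957889, -26.254247  , 220.39482869]), np.float64(2.4527606167826144))
```

step_arm --targets '[{"dp":[-0.07,-0.1,0],"angular":[0,0,0],"fingers":1},{"dp":[-0.14,-0.2,0],"angular":[0,0,0],"fingers":1},{"dp":[-0.21,-0.3,0],"angular":[0,0,0],"fingers":1},{"dp":[-0.28,-0.4,0],"angular":[0,0,0],"fingers":1},{"dp":[-0.35,-0.5,0],"angular":[0,0,0],"fingers":1},{"dp":[-0.42,-0.6,0],"angular":[0,0,0],"fingers":1},{"dp":[-0.5,-0.72,0],"angular":[0,0,0],"fingers":1},{"dp":[-0.54,-0.785,0],"angular":[0,0,0],"fingers":1}]'

```text
time: 5.3
tool_pos: [491.8, -155.5, 431.0]
tcp_rot: [180.0, -0.0, 161.4]
ft_force: [-0.7, -0.1, 0.8]
finger_gap: 0.3
grip_force: 0.0
```

step_arm --targets '[{"dp":[0,0,0.12],"angular":[0,0,0],"fingers":1},{"dp":[0,0,0.25],"angular":[0,0,0],"fingers":1},{"dp":[0,0,0.4],"angular":[0,0,0],"fingers":1},{"dp":[0,0,0.55],"angular":[0,0,0],"fingers":1},{"dp":[0,0,0.7],"angular":[0,0,0],"fingers":1},{"dp":[0,0,0.85],"angular":[0,0,0],"fingers":1},{"dp":[0,0,0.97],"angular":[0,0,0],"fingers":1},{"dp":[0,0,1],"angular":[0,0,0],"fingers":1}]'

```text
time: 6.3
tool_pos: [490.8, -153.9, 229.5]
tcp_rot: [180.0, -0.2, 161.5]
ft_force: [0.1, -0.2, 0.1]
finger_gap: 0.6
grip_force: 0.0
```

step_arm --targets '[{"dp":[0,0,0.1],"angular":[0,0,0],"fingers":1},{"dp":[0,0,0.2],"angular":[0,0,0],"fingers":1},{"dp":[0,0,0.3],"angular":[0,0,0],"fingers":1},{"dp":[0,0,0.4],"angular":[0,0,0],"fingers":1},{"dp":[0,0,0.5],"angular":[0,0,0],"fingers":1},{"dp":[0,0,0.6],"angular":[0,0,0],"fingers":1},{"dp":[0,0,0.63],"angular":[0,0,0],"fingers":1},{"dp":[0,0,0.63],"angular":[0,0,0],"fingers":1}]'

```text
time: 7.3
tool_pos: [491.5, -154.7, 104.9]
tcp_rot: [180.0, -0.0, 161.4]
ft_force: [0.1, -0.2, 0.8]
finger_gap: 0.1
grip_force: 0.0
```

Run:
```python
from fit import *
s=sense();print(s["time"],s["tool_pos"],s["ft_force"])
out=[]
for cm,(x,y) in(("side",(190,150)),("top",(220,140))):
    im=snapshot(cm);im=cv2.resize(im,None,fx=3,fy=3,interpolation=cv2.INTER_CUBIC)
    q=np.round(proj(cm,[s["tool_pos"]])*3+1).astype(int)[0];cv2.circle(im,tuple(map(int,q)),4,(0,0,255),1)
    out.append(im[3*y:3*y+400,3*x:3*x+400])
cv2.imwrite("pics/press.png",np.hstack(out))
```

```text
7.3 [ 491.5 -154.7  104.9] [ 0.1 -0.2  0.8]
```

View pics/press.png

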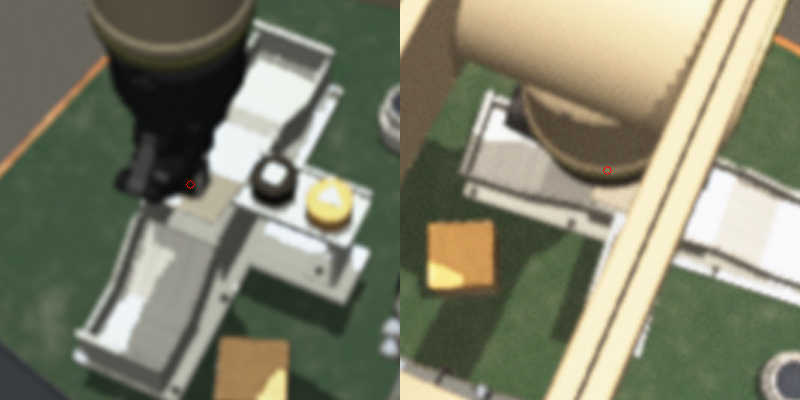

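step_arm --targets '[{"dp":[0,0,0.03],"angular":[0,0,0],"fingers":1},{"dp":[0,0,0.06],"angular":[0,0,0],"fingers":1},{"dp":[0,0,0.09],"angular":[0,0,0],"fingers":1},{"dp":[0,0,0.12],"angular":[0,0,0],"fingers":1},{"dp":[0,0,0.15],"angular":[0,0,0],"fingers":1},{"dp":[0,0,0.18],"angular":[0,0,0],"fingers":1},{"dp":[0,0,0.2],"angular":[0,0,0],"fingers":1},{"dp":[0,0,0.2],"angular":[0,0,0],"fingers":1}]'

```text
time: 8.4
tool_pos: [491.5, -154.7, 64.8]
tcp_rot: [180.0, -0.0, 161.4]
ft_force: [-0.3, -0.6, -0.4]
finger_gap: -0.2
grip_force: 0.0
```

step_arm --targets '[{"dp":[0,0,0],"angular":[0,0,0],"fingers":1},{"dp":[0,0,0],"angular":[0,0,0],"fingers":1},{"dp":[0,0,-0.05],"angular":[0,0,0],"fingers":1},{"dp":[0,0,-0.15],"angular":[0,0,0],"fingers":1},{"dp":[0,0,-0.25],"angular":[0,0,0],"fingers":1},{"dp":[0,0,-0.35],"angular":[0,0,0],"fingers":1},{"dp":[0,0,-0.45],"angular":[0,0,0],"fingers":1},{"dp":[0,0,-0.5],"angular":[0,0,0],"fingers":1}]'

```text
time: 9.4
tool_pos: [492.6, -155.2, 167.4]
tcp_rot: [-180.0, 0.2, 161.4]
ft_force: [0.7, 0.3, 0.4]
finger_gap: 0.0
grip_force: 0.0
```

Run:
```python
from fit import *
s=sense();print(s["time"],s["tool_pos"],s["ft_force"])
im=snapshot("side");cv2.imwrite("pics/s2.png",cv2.resize(im[150:290,190:330],None,fx=4,fy=4,interpolation=cv2.INTER_CUBIC))
```

```text
9.4 [ 492.6 -155.2  167.4] [0.7 0.3 0.4]
```

View pics/s2.png

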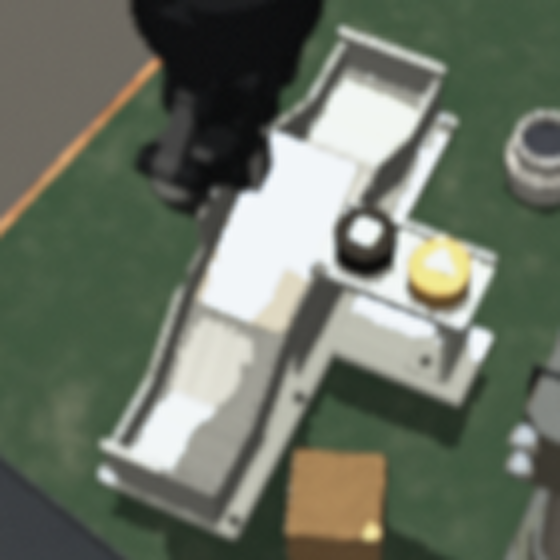

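step_arm --targets '[{"dp":[0.07,-0.02,0],"angular":[0,0,0],"fingers":1},{"dp":[0.15,-0.04,0],"angular":[0,0,0],"fingers":1},{"dp":[0.23,-0.06,0],"angular":[0,0,0],"fingers":1},{"dp":[0.31,-0.09,0],"angular":[0,0,0],"fingers":1},{"dp":[0.4,-0.11,0],"angular":[0,0,0],"fingers":1},{"dp":[0.5,-0.14,0],"angular":[0,0,0],"fingers":1},{"dp":[0.59,-0.164,0],"angular":[0,0,0],"fingers":1},{"dp":[0.59,-0.164,0],"angular":[0,0,0],"fingers":1}]'

```text
time: 10.45
tool_pos: [368.7, -148.3, 164.9]
tcp_rot: [180.0, -0.0, 161.4]
ft_force: [0.8, -0.5, 0.0]
finger_gap: -0.1
grip_force: 0.0
```

step_arm --targets '[{"dp":[0,0,0.05],"angular":[0,0,0],"fingers":1},{"dp":[0,0,0.1],"angular":[0,0,0],"fingers":1},{"dp":[0,0,0.15],"angular":[0,0,0],"fingers":1},{"dp":[0,0,0.2],"angular":[0,0,0],"fingers":1},{"dp":[0,0,0.25],"angular":[0,0,0],"fingers":1},{"dp":[0,0,0.25],"angular":[0,0,0],"fingers":1},{"dp":[0,0,0.25],"angular":[0,0,0],"fingers":1},{"dp":[0,0,0.25],"angular":[0,0,0],"fingers":1}]'

```text
time: 11.45
tool_pos: [369.9, -148.6, 115.8]
tcp_rot: [-180.0, 0.1, 161.4]
ft_force: [-0.2, 0.3, 0.8]
finger_gap: -0.1
grip_force: 0.0
```

Run:
```python
from fit import *
s=sense();print(s["time"],s["tool_pos"],s["ft_force"])
d=s["tool_pos"][:2]-p[:2];print(d@[np.cos(p[2]),np.sin(p[2])],d@[-np.sin(p[2]),np.cos(p[2])])
o=[]
for c,x,y in(("side",250,170),("top",230,190)):
    im=cv2.resize(snapshot(c),None,fx=4,fy=4,interpolation=cv2.INTER_CUBIC)
    for z in(0,-15):
        q=np.round(proj(c,[s["tool_pos"]+[0,0,z]])*4+1.5).astype(int)[0];cv2.circle(im,tuple(map(int,q)),4,(0,0,255),1)
    o.append(im[4*y:4*y+400,4*x:4*x+400])
cv2.imwrite("pics/s3.png",np.hstack(o))
```

```text
11.45 [ 369.9 -148.6  115.8] [-0.2  0.3  0.8]
-123.09878099378084 0.3850982387626587
```

View pics/s3.png

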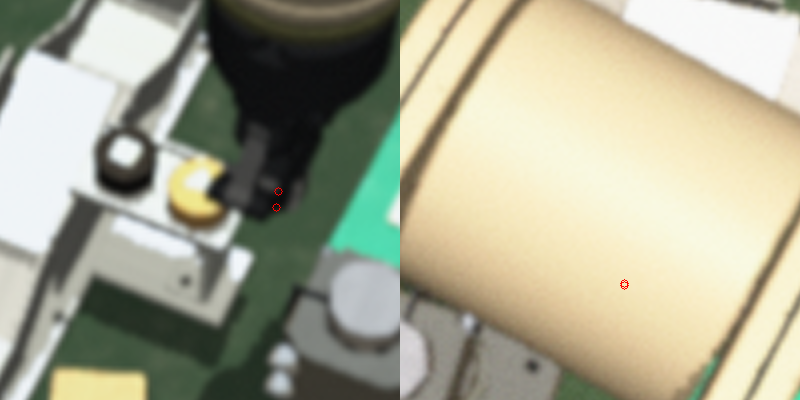

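step_arm --targets '[{"dp":[0,0,0.02],"angular":[0,0,0],"fingers":1},{"dp":[0,0,0.04],"angular":[0,0,0],"fingers":1},{"dp":[0,0,0.06],"angular":[0,0,0],"fingers":1},{"dp":[0,0,0.08],"angular":[0,0,0],"fingers":1},{"dp":[0,0,0.1],"angular":[0,0,0],"fingers":1},{"dp":[0,0,0.12],"angular":[0,0,0],"fingers":1},{"dp":[0,0,0.135],"angular":[0,0,0],"fingers":1},{"dp":[0,0,0.135],"angular":[0,0,0],"fingers":1}]'

```text
time: 12.55
tool_pos: [369.3, -148.3, 88.0]
tcp_rot: [180.0, -0.0, 161.4]
ft_force: [0.3, -0.7, -0.4]
finger_gap: 0.2
grip_force: 0.0
```

step_arm --targets '[{"dp":[-0.025,0,0],"angular":[0,0,0],"fingers":1},{"dp":[-0.05,0,0],"angular":[0,0,0],"fingers":1},{"dp":[-0.075,0,0],"angular":[0,0,0],"fingers":1},{"dp":[-0.1,0,0],"angular":[0,0,0],"fingers":1},{"dp":[-0.125,0,0],"angular":[0,0,0],"fingers":1},{"dp":[-0.15,0,0],"angular":[0,0,0],"fingers":1},{"dp":[-0.175,0,0],"angular":[0,0,0],"fingers":1},{"dp":[-0.2,0,0],"angular":[0,0,0],"fingers":1}]'

```text
time: 13.55
tool_pos: [407.7, -161.2, 88.3]
tcp_rot: [-180.0, -0.0, 161.4]
ft_force: [-1.1, 0.1, -0.4]
finger_gap: 0.4
grip_force: 0.1
```

step_arm --targets '[{"dp":[-0.02,0,0],"angular":[0,0,0],"fingers":1},{"dp":[-0.04,0,0],"angular":[0,0,0],"fingers":1},{"dp":[-0.06,0,0],"angular":[0,0,0],"fingers":1},{"dp":[-0.08,0,0],"angular":[0,0,0],"fingers":1},{"dp":[-0.08,0,0],"angular":[0,0,0],"fingers":1},{"dp":[-0.08,0,0],"angular":[0,0,0],"fingers":1},{"dp":[-0.08,0,0],"angular":[0,0,0],"fingers":1},{"dp":[-0.08,0,0],"angular":[0,0,0],"fingers":1}]'

```text
time: 14.55
tool_pos: [422.5, -166.2, 88.3]
tcp_rot: [-180.0, -0.0, 161.4]
ft_force: [-0.3, 0.3, -0.8]
finger_gap: -0.3
grip_force: 0.0
```

Run:
```python
from fit import *
s=sense();print(s["time"],s["tool_pos"],s["ft_force"])
im=snapshot("side");cv2.imwrite("pics/s4.png",cv2.resize(im[150:290,190:330],None,fx=4,fy=4,interpolation=cv2.INTER_CUBIC))
```

```text
14.55 [ 422.5 -166.2   88.3] [-0.3  0.3 -0.8]
```

View pics/s4.png

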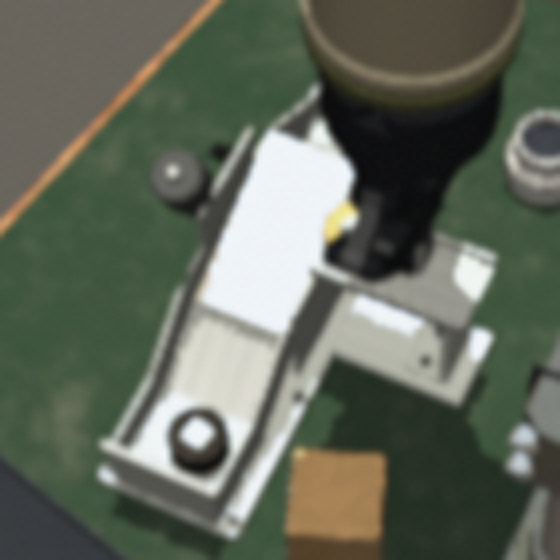

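step_arm --targets '[{"dp":[-0.025,0,0],"angular":[0,0,0],"fingers":1},{"dp":[-0.05,0,0],"angular":[0,0,0],"fingers":1},{"dp":[-0.075,0,0],"angular":[0,0,0],"fingers":1},{"dp":[-0.1,0,0],"angular":[0,0,0],"fingers":1},{"dp":[-0.12,0,0],"angular":[0,0,0],"fingers":1},{"dp":[-0.14,0,0],"angular":[0,0,0],"fingers":1},{"dp":[-0.16,0,0],"angular":[0,0,0],"fingers":1},{"dp":[-0.17,0,0],"angular":[0,0,0],"fingers":1}]'

```text
time: 15.6
tool_pos: [455.0, -177.1, 88.3]
tcp_rot: [180.0, 0.0, 161.4]
ft_force: [0.1, -0.6, 0.1]
finger_gap: -0.2
grip_force: 0.0
```

step_arm --targets '[{"dp":[0,0,0],"angular":[0,0,0],"fingers":1},{"dp":[0.1,0,0],"angular":[0,0,0],"fingers":1},{"dp":[0.2,0,0],"angular":[0,0,0],"fingers":1},{"dp":[0.3,0,0],"angular":[0,0,0],"fingers":1},{"dp":[0.3,0,-0.1],"angular":[0,0,0],"fingers":1},{"dp":[0.3,0,-0.2],"angular":[0,0,0],"fingers":1},{"dp":[0.3,0,-0.3],"angular":[0,0,0],"fingers":1},{"dp":[0.3,0,-0.35],"angular":[0,0,0],"fingers":1}]'

```text
time: 16.6
tool_pos: [398.4, -158.2, 159.5]
tcp_rot: [-180.0, 0.1, 161.4]
ft_force: [-0.4, -0.4, -0.2]
finger_gap: -0.2
grip_force: 0.0
```

Run:
```python
from fit import *
s=sense();print(s["time"],s["tool_pos"],s["ft_force"])
im=snapshot("side");cv2.imwrite("pics/s5.png",cv2.resize(im[150:290,190:330],None,fx=4,fy=4,interpolation=cv2.INTER_CUBIC))
```

```text
16.6 [ 398.4 -158.2  159.5] [-0.4 -0.4 -0.2]
```

View pics/s5.png

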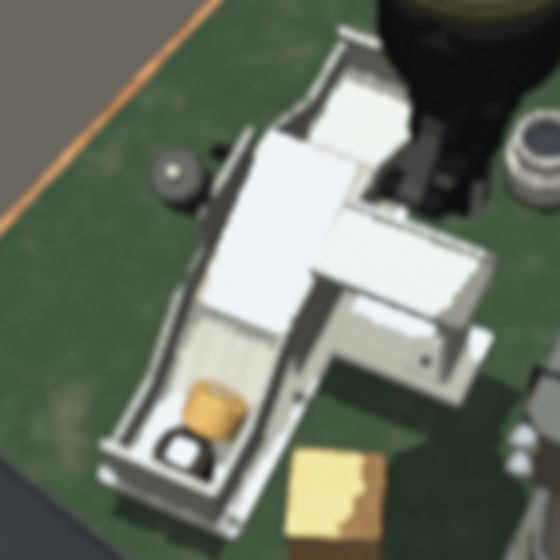

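Run:
```python
from fit import *
c,s=np.cos(p[2]),np.sin(p[2])
snapshot("side")
for n in("mount_front","mount_rear"):
    for f in (masks_of,pinpoint):
        for r in f("side",n)[:1]:
            for z in(20,35):
                d=onz("side",r["at"],z)[:2]-p[:2];print(n,f.__name__,r["conf"],r["at"],z,d@[c,s],d@[-s,c])
```

```text
mount_front call 0.5 [236.7, 261.8] 20 -1.9043939641933605 105.39242524558516
mount_front call 0.5 [236.7, 261.8] 35 -6.0633034364306795 110.87566228109273
mount_front call 0.45 [238.5, 264.2] 20 -7.349484401359813 108.42157196930226
mount_front call 0.45 [238.5, 264.2] 35 -11.42055458993157 113.85594331903303
mount_rear call 0.57 [242.3, 253.4] 20 -3.63166423023009 84.90710955490799
mount_rear call 0.57 [242.3, 253.4] 35 -7.762709668872972 90.72081225975448
mount_rear call 0.7 [241.5, 257.1] 20 -5.795691640273432 92.60236175392349
mount_rear call 0.7 [241.5, 257.1] 35 -9.89182735248961 98.29192594379288
```

step_arm --targets '[{"dp":[0,0,-0.05],"angular":[0,0,0],"fingers":1},{"dp":[0,0,-0.1],"angular":[0,0,0],"fingers":1},{"dp":[0,0,-0.15],"angular":[0,0,0],"fingers":1},{"dp":[0,0,-0.2],"angular":[0,0,0],"fingers":1},{"dp":[0,0,-0.2],"angular":[0,0,0],"fingers":1},{"dp":[0,0,-0.2],"angular":[0,0,0],"fingers":1},{"dp":[0,0,-0.2],"angular":[0,0,0],"fingers":1},{"dp":[0,0,-0.2],"angular":[0,0,0],"fingers":1}]'

```text
time: 17.9
tool_pos: [397.7, -157.8, 197.9]
tcp_rot: [180.0, -0.0, 161.4]
ft_force: [-0.8, 0.4, 0.4]
finger_gap: 0.3
grip_force: 0.0
```

Run:
```python
from fit import *
c,s=np.cos(p[2]),np.sin(p[2])
im=snapshot("side")
for n in("mount_front","mount_rear"):
    for r in masks_of("side",n)[:1]: print(n,r["conf"],r["at"])
cv2.imwrite("pics/s6.png",cv2.resize(im[225:290,205:270],None,fx=8,fy=8,interpolation=cv2.INTER_CUBIC))
```

```text
mount_front 0.64 [237.1, 265.7]
mount_rear 0.55 [241.9, 251.3]
```

View pics/s6.png

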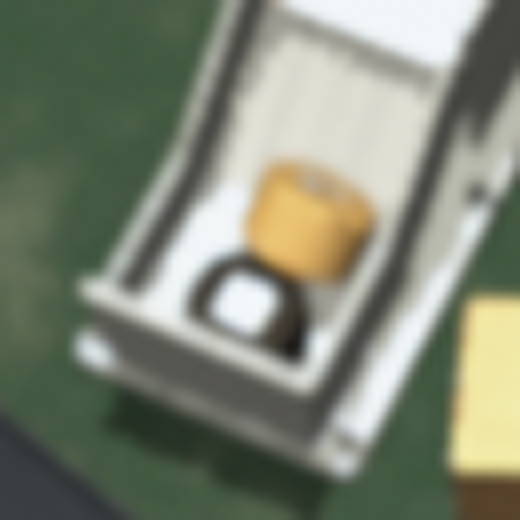

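```bash
python3 -c "
from bench import *
print(hand_in())"
```

```text
the job is handed in; nothing more can be done
None
```

I rocked the gate over to feed the left chute, and both mounts slid by themselves into the left catch; I handed the job in at about 18 s, but no verdict came back. The last picture shows the black mount flat and the tan one leaning against it; both seemed at rest and inside the limits, and nothing I did went near the bystanders.

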